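Latch the injector caps and hold the slide's index plunger drawn

ROBOT

A 6-joint arm with a two-finger parallel gripper is mounted at the origin on the work surface. World frame = base frame: x ahead of the robot, y to its left, z up, the work surface at z = 0. Lengths are in m, angles in rad, forces in N, time in s.
With the tool pointing down it reaches from about 0.425 to 0.95 m from the base axis. Payload 3.5 kg.
Tool frame: the origin (TCP) lies at the very end of the fingers, on their centre line; the grasp point (between the pads) lies 19 mm behind it; z points along the fingers, y is the direction in which the jaws open and shut (so a half turn about z gives the same grasp; the last joint's range is limited). The gripper opens to 85 mm and grips with 20 to 120 N. Pads are 22 mm wide; open, the fingers measure 114 mm over their backs; the gripper's body (76 mm by 85 mm) begins 54 mm behind the grasp point. The pads swing forward as they close: fully open they stand 13 mm farther back than shut.
Start: joints at [-1.289, 0.286, 1.577, -0, 1.279, -0.15], TCP at [0.283, -0.613, 0.231] pointing down, gripper open.
Joint ranges: [-2.77, 2.77], [-0.9, 2.22], [0.21, 2.48], [-1.53, 4.67], [0.24, 2.81], [-2.84, 2.84]. Speed limits (rad/s): [2.79, 2.79, 3.14, 3.14, 3.14, 3.14].

INTERFACE

Orientations are given as a unit quaternion [x, y, z, w].
In Python, from plant import ctrl, eyes, ticket gives the robot as it stands.
- The arm moves only by the tool send_rows, never from a script. Its arguments are lists of equal length, an entry for each row: "translation": the shift along the tool's x, y, z in units of 30 mm (1.0 is 30 mm), a list of three; "rotation": the turn, a rotation vector about the tool's x, y, z in units of 5 degrees (1.0 is 5 degrees), a list of three; "grip": the finger opening in mm, from 0 to 85.4. A call has 1 to 5 rows; each row shifts and turns the commanded pose from where the row before left it, along the tool's axes as they then stand; what a row does not reach is not made up. A row lasts 1/8 s, in which the tool goes at most 62.5 mm and 10.7 degrees, less where a joint would pass 70% of its speed; a pose out of reach is approached as far as the arm can. A call is refused whole if a number of a shift passes 1 or a number of a turn 1, either way. A call with a gripper value outside its range is refused whole. The fingers move at their own pace and stop on an object; "squeeze" is the grip in N (left out, the last holds). Time passes only in rows, so rows that do not move let the fingers close. It gives the time, the measured TCP pose, the force and the opening at its end, in the units of the state.
- ctrl.get_state(): the state, without advancing time (a new reading comes with each control period).
- eyes.read_camera(name): name is "scene" or "top"; returns a dict with "image" (420x560x3 uint8, blue, green, red), "mtx" (3x3 intrinsics, pixels), "xyz" and "orientation" of the camera in the world. Camera axes: x right, y down, z forward; pixel columns grow to the right and rows downward; lengths in m; the calibration is good to about 2 mm. A picture is of the moment at which its call begins. There is no depth.
- ticket.sign_off(): hands the job in, once; it reports no verdict.
The state is a dict: "time": time; "qpos": joint angles; "dq": joint speeds; "joint_efforts": joint torques, N m; "eef_pos": TCP position; "tcp_rot": TCP orientation; "contact_force": force on the tool from outside, world axes, zero at the start; "wrist_torque": the same for the moment, N m; "opening": opening from 0.0 (shut) to 1.0 (fully open).
Only numpy, scipy, OpenCV 4.12 (cv2) and the standard library are available. Lean on these libraries where they do the work, as an engineer would, in place of code of your own. Each camera call takes 0.05 s, during which the arm holds its last target. There are 200 camera calls.

TASK

Two injectors lie in the carriage of the test bench's loading slide, with both hinged retaining caps still standing open: press each cap down over its injector until its catch snaps and holds it shut. Only when both are shut, pull the sprung index plunger at the front of the carriage all the way up to its stop and keep hold of it there, its pin clear of the seat hole, so that I can slide the carriage on to the test cell; finish while still holding it up, with the carriage standing where it was. Leave the injectors lying in their saddles and the loose things around the slide alone.

Things in the scene. Friction and masses are not known exactly. Their poses are not given: they have to be found in the camera images.
- slide_base: the loading slide: dark steel base plate bolted to the bench, 250 x 400 x 12 mm, with two rails and five index holes. Its frame: x from the plunger towards the injectors' heads (away from the robot at yaw 0), y along the rails, z up, origin on the bench top; the plate spans x -150 to 100, y -200 to 200 mm. Injectors lie along x with axes at y +50 and -50, z 62 mm; plunger at x -115, y 0
- carriage (a joint): slide of the carriage along the rails (m, + to the base's +y), 0 at its station. Steel plate, base frame x -145 to 85, y -95 to 95, top at z 41 mm; it carries injectors, caps and plunger. The seated pin locks it with about 1 mm play; with the pin drawn it slides up to 70 mm either way against 2 N of friction
- cap_left_hinge (a point): hinge axis of the left cap (along the base's x), on the outer side of the left injector: base frame x 15, y +83, z 80 mm
- cap_right_hinge (a point): hinge axis of the right cap: base frame x 15, y -83, z 80 mm
- cap_left_press (a point): thumb-grooved spot on the left cap's outer face, 58 mm from the hinge axis. The cap is a flat steel strap 34 mm wide, reaching 65 mm from the hinge axis, outer face 6 mm off the axis. Shut, it lies level, top at z 86 mm, free end at y +18 mm by the middle post; open, it stands like a wing outside and is swung inwards over the injector and down. A tongue under its end snaps past a spring ball
- cap_right_press (a point): the same spot on the right cap (the left cap's mirror image; free end near y -18 mm when shut)
- cap_left (a joint): opening angle of the left cap (rad): 0 shut and level, 1.57 upright, stop at 1.95. Starts between 1.35 and 1.75 and stays there. A light spring (up to 0.16 N m) swings it open again unless the catch holds it; the catch snaps at about 0.07 rad and takes about 10 to 15 N pressed down near the free end
- cap_right (a joint): opening angle of the right cap, likewise
- plunger_knob (a point): middle of the index plunger's black knob, upright and round, 30 mm in diameter; straight side from 7 mm below to 8 mm above this point, crown 12 mm above. Seated it is at z 74 mm, 33 mm above the carriage plate, over a steel sleeve 24 mm in diameter. At knob height it is free for 40 mm to either side (y) and farther in front. The knob is pulled straight up
- plunger (a joint): draw of the plunger (m): 0 seated with its 12 mm pin 11 mm deep in the seat hole, 0.016 fully up against its stop. Spring 7 N seated, 16 N fully up; it does not lock and springs back when let go
- seat_hole (a point): mouth of the seat hole in the index strip of the base, straight under the plunger while the carriage stands at its station: base frame x -115, y 0, z 24 mm; hidden under the carriage plate
- nest_left (a point): where the left injector's axis point lies in its two V saddles (travels with the carriage)
- nest_right (a point): the same for the right injector
- injector_left_mid (a point): left injector, a loose steel fuel injector 193 mm long, body 28 mm in diameter, 0.45 kg: the point on its axis under the middle of its cap
- injector_right_mid (a point): right injector, likewise
- spanner_mid (a point): loose open-ended spanner, 190 mm long, lying on the bench in front of the slide: the middle, half-way up
- coupling_mid (a point): loose brass hose coupling, 32 mm in diameter, 64 mm tall, standing on the bench beyond the slide's right (-y) end: its centre
- chamber_mid (a point): loose spare measuring chamber, a metal drum 62 mm in diameter and 86 mm tall, standing on the bench beyond the slide's left (+y) end: its middle

How it is judged:
On the way, in this order (a step that is already met when the one before it is completed fails the run):
1. both caps are pressed shut and caught (value of joint each of cap_left, cap_right below 0.04 rad), for 0.2 s.
2. the plunger is drawn up to its stop (all of step 1 and value of joint plunger above 0.014 m), for 0.2 s.
At the end, for the whole second after the job is handed in: Both caps are caught shut (within 0.04 rad of level), the fingers hold the plunger drawn within 2 mm of its stop (at least 14 of 16 mm, pin 3 mm or more above the hole), the carriage stands within 15 mm of its station and both injectors lie within 15 mm of their place in the saddles (all of step 2 and contact force between plunger and the fingers above 4 N and value of joint carriage between -0.015 and 0.015 m and distance between injector_left_mid and nest_left below 0.015 m and distance between injector_right_mid and nest_right below 0.015 m); the arm keeps its last pose, push and grip.
It fails at once if the plunger is drawn (over 8 mm) while a cap is open (value of joint plunger above 0.008 m and value of joint any of cap_left, cap_right above 0.2 rad).
It fails at once if an injector is knocked out of its saddles (over 30 mm) (distance between injector_left_mid and nest_left above 0.03 m or distance between injector_right_mid and nest_right above 0.03 m).
It fails at once if a loose bystander is shifted by more than 30 mm (distance of any of spanner_mid, coupling_mid, chamber_mid from where it was at the start of the episode above 0.03 m).
It also fails if it takes over 54 s, if anything falls off the work surface, if the arm or the gripper's body presses on something with over 40 N, if the wrist force passes 120 N, or if a joint passes its speed limit or range.

## Working session

There is one attempt and no reset: what is moved stays moved. The work goes in short steps, Python scripts to look and compute and a tool call to move; the robot and the scene stay as the last step left them, time stands still between calls to the robot, and variables do not carry over. Pictures are saved under pics/ and viewed, about 8 in all and at most 12, crops included, and the job is handed in when it is done.

Besides the shell and the picture viewer there is one more tool, called after "Call:" as a command line: name --argument value ..., lists and objects as JSON in quotes. send_rows: Moves the arm, as the interface text tells. Its arguments: {"type":"object","properties":{"translation":{"type":"array"},"rotation":{"type":"array"},"grip":{"type":"array"},"squeeze":{"type":"number"}},"required":["translation","rotation","grip"]}

```bash
mkdir -p pics
python3 - <<'E'
from plant import ctrl, eyes
import cv2, json
print(ctrl.get_state())
for n in ("scene","top"):
    c=eyes.read_camera(n); cv2.imwrite(f"pics/{n}0.png",c["image"]); print(n,c["mtx"],c["xyz"],c["orientation"])
E
```

```text
{'time': 0.0, 'qpos': array([-1.28899021e+00,  2.87163802e-01,  1.57817057e+00, -7.46378500e-06,
        1.27859528e+00, -1.50000838e-01]), 'dq': array([ 1.44986927e-03,  1.63767767e-03,  1.48634048e-04,  1.66088084e-03,
        1.06983148e-03, -1.75547515e-05]), 'joint_efforts': array([-6.69960336e-04, -4.05988169e+01, -2.92623818e+01, -1.56272263e-04,
        5.84780413e-03, -6.85450043e-07]), 'eef_pos': array([ 0.28233699, -0.61239643,  0.2299519 ]), 'tcp_rot': array([ 9.76782343e-01,  2.14230923e-01, -8.05164188e-05, -1.16573157e-03]), 'contact_force': array([-0.04363098,  0.28997652, -0.64406338]), 'wrist_torque': array([-0.05238138,  0.01404596, -0.02967697]), 'opening': 0.9978534088334583}
scene [[395.44090965   0.         282.59542787]
 [  0.         395.44090965 205.35052161]
 [  0.           0.           1.        ]] [ 1.40841859 -0.0965963   0.74331661] [ 0.69446457  0.57581894 -0.27710399 -0.33070362]
top [[462.10597629   0.         282.97226635]
 [  0.         462.10597629 207.32473292]
 [  0.           0.           1.        ]] [0.44365291 0.05921612 1.02473392] [ 0.70628206 -0.70438568  0.04363793 -0.05569734]
```

View pics/scene0.png

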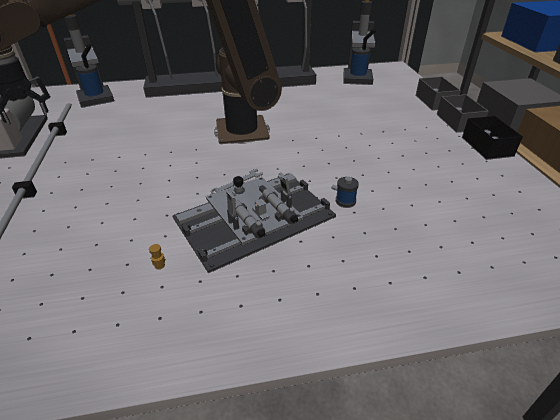

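View pics/top0.png

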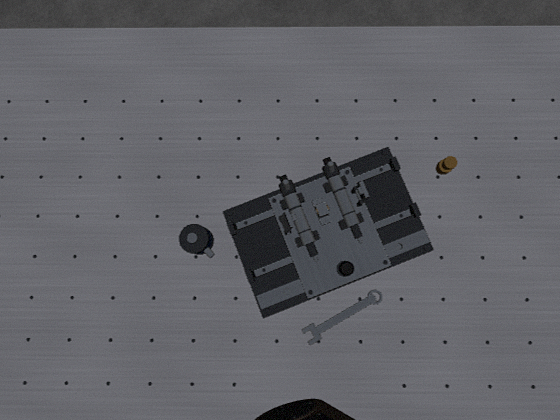

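The scene view shows the slide with the black knob at (238,182). In the top view the plate corners are near (223,211), (388,148), (433,248) and (262,317), the knob is at (346,269), and the spanner lies below it. Next I'll fit the base pose from these and overlay it on an enlarged crop.

```bash
cat > h.py <<'E'
import numpy as np, cv2
from scipy.spatial.transform import Rotation as R
from plant import ctrl, eyes
def ray(c,p,z):
    d=R.from_quat(c["orientation"]).as_matrix()@np.linalg.inv(c["mtx"])@np.array([*p,1.]); o=np.array(c["xyz"])
    return o+d*(z-o[2])/d[2]
def proj(c,P):
    q=R.from_quat(c["orientation"]).as_matrix().T@(np.asarray(P,float)-c["xyz"]).T
    u=c["mtx"]@q; return (u[:2]/u[2]).T
def shot(name,fn,box=None,s=1,marks=()):
    c=eyes.read_camera(name); im=c["image"].copy()
    if box: x0,y0,x1,y1=box
    else: x0,y0,x1,y1=0,0,560,420
    im=cv2.resize(im[y0:y1,x0:x1],None,fx=s,fy=s,interpolation=cv2.INTER_CUBIC)
    for P in marks:
        u=(proj(c,[P])[0]-[x0,y0])*s; cv2.circle(im,tuple(int(v) for v in u),3,(0,0,255),1)
    cv2.imwrite("pics/"+fn,im); return c
E
python3 - <<'E'
from h import *
c=eyes.read_camera("top")
px=[(223,211),(388,148),(433,248),(262,317)]
W=np.array([ray(c,p,.012)[:2] for p in px])
B=np.array([(.1,.2),(.1,-.2),(-.15,-.2),(-.15,.2)])
Wc,Bc=W.mean(0),B.mean(0); H=(B-Bc).T@(W-Wc)
yaw=np.arctan2(H[0,1]-H[1,0],H[0,0]+H[1,1]); r=R.from_euler('z',yaw).as_matrix()[:2,:2]
t=Wc-r@Bc; print(W,yaw,np.degrees(yaw),t,(W-(B@r.T+t))*1000)
# knob by dark mask, top
g=c["image"].max(2)[250:290,325:367]; m=(g<45).astype(np.uint8)
n,l,st,ce=cv2.connectedComponentsWithStats(m); print(st,ce+[325,250])
print("knob pred", proj(c,[[*(r@[-.115,0]+t),.084]]))
f=lambda x,y,z:[*(r@[x,y]+t),z]
mk=[f(*p) for p in [(.1,.2,.012),(.1,-.2,.012),(-.15,-.2,.012),(-.15,.2,.012),(-.115,0,.086),(.015,.083,.08),(.015,-.083,.08)]]
im=c["image"][130:335,210:445]; im=cv2.convertScaleAbs(cv2.resize(im,None,fx=3.3,fy=2.9,interpolation=cv2.INTER_CUBIC) if 0 else cv2.resize(im,None,fx=2.9,fy=2.9,interpolation=cv2.INTER_CUBIC),alpha=1.8)
for P in mk:
    u=(proj(c,[P])[0]-[210,130])*2.9; cv2.circle(im,tuple(int(v) for v in u),4,(0,0,255),1)
cv2.imwrite("pics/t1.png",im)
c=eyes.read_camera("scene"); im=cv2.convertScaleAbs(cv2.resize(c["image"][160:275,165:345],None,fx=4.4,fy=4.4,interpolation=cv2.INTER_CUBIC),alpha=1.4)
for P in mk:
    u=(proj(c,[P])[0]-[165,160])*4.4; cv2.circle(im,tuple(int(v) for v in u),4,(0,0,255),1)
cv2.imwrite("pics/s1.png",im)
E
```

```text
[[ 0.57855401  0.20970445]
 [ 0.72189352 -0.1585798 ]
 [ 0.4981301  -0.24983634]
 [ 0.34949498  0.1208495 ]] 0.37691681897627033 21.595742954836748 [ 0.56026325 -0.01026416] [[-1.07852726 -2.79770135]
 [-4.96120156  0.8395796 ]
 [ 3.72632764  1.59690552]
 [ 2.31340117  0.36121622]]
[[   0    0   42   40 1429]
 [  12   11   17   15  210]
 [   7   26   35   14   41]] [[345.48285514 269.33589923]
 [344.95714286 268.07142857]
 [348.87804878 282.53658537]]
knob pred [[346.3509946  268.10664856]]
```

View pics/t1.png

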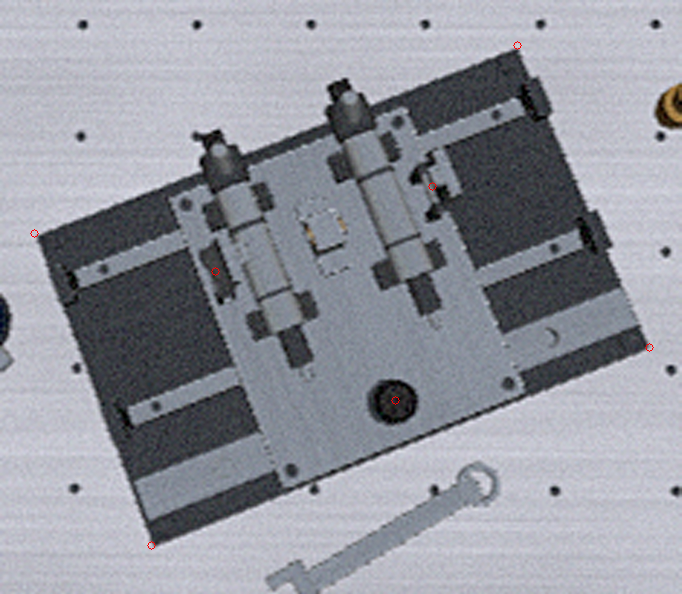

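View pics/s1.png

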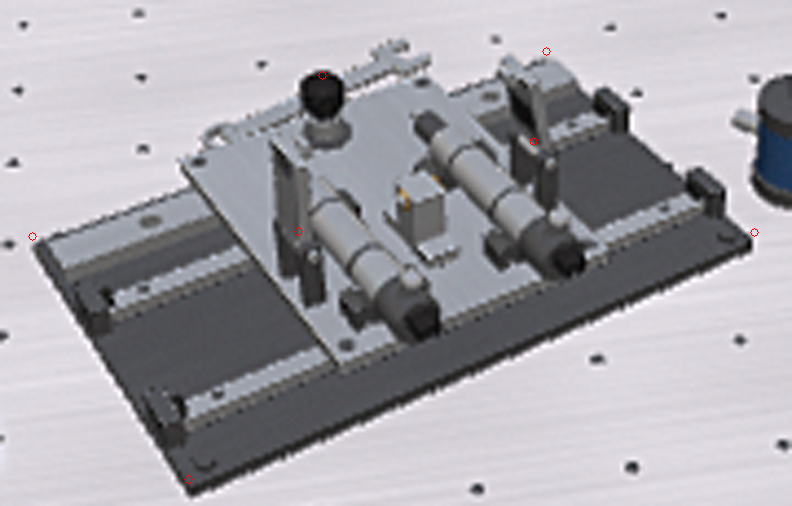

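The fit matches both views: all marks land within about 3 mm and the yaw is about 21.6°. Base origin is about (0.560, -0.010). In the last crops the knob is at (395,400) top and (322,90) scene, and both caps stand near upright. I'll shut the fingers and turn the jaws along base x, so that tool x = base y, tool y = base x and tool z = down.

Call:
send_rows --translation '[[0,0,0],[0,0,0],[0,0,0],[0,0,0],[0,0,0]]' --rotation '[[0,0,-1],[0,0,-1],[0,0,-1],[0,0,-1],[0,0,-1]]' --grip '[0,0,0,0,0]' --squeeze 40

```text
time: 0.82
eef_pos: [0.2824, -0.6128, 0.231]
tcp_rot: [0.907, 0.422, 0.0, -0.0]
contact_force: [0.0, 0.6, 0.2]
opening: 0.006
```

Call:
send_rows --translation '[[0,0,0],[0,0,0],[0,0,0],[0,0,0],[0,0,0]]' --rotation '[[0,0,-1],[0,0,-1],[0,0,-1],[0,0,-1],[0,0,-1]]' --grip '[0,0,0,0,0]'

```text
time: 1.45
eef_pos: [0.2825, -0.6128, 0.2309]
tcp_rot: [0.794, 0.608, 0.0, -0.0]
contact_force: [-0.3, 0.1, -0.3]
opening: 0.003
```

Call:
send_rows --translation '[[0,0,0],[0,0,0],[0,0,0],[0,0,0],[0,0,0]]' --rotation '[[0,0,-1],[0,0,-1],[0,0,-1],[0,0,-1],[0,0,-1]]' --grip '[0,0,0,0,0]'

```text
time: 2.08
eef_pos: [0.2824, -0.6128, 0.2309]
tcp_rot: [0.643, 0.765, 0.0, -0.0]
contact_force: [-0.3, -0.6, 0.0]
opening: -0.0
```

Call:
send_rows --translation '[[0,0,0],[0,0,0],[0,0,0]]' --rotation '[[0,0,-1],[0,0,-1],[0,0,-0.4]]' --grip '[0,0,0]'

```text
time: 2.45
eef_pos: [0.2825, -0.6129, 0.231]
tcp_rot: [0.561, 0.828, 0.0, -0.0]
contact_force: [0.2, 0.3, -0.9]
opening: -0.002
```

```bash
cat >> h.py <<'E'
YAW=np.radians(21.6); T0=np.array([.5603,-.0103])
RB=R.from_euler('z',YAW).as_matrix()[:2,:2]
def base():
    s=ctrl.get_state(); p=s["eef_pos"]; b=RB.T@(p[:2]-T0)
    M=R.from_quat(s["tcp_rot"]).as_matrix()
    print("t",round(s["time"],2),"base mm",np.round(b*1000,1),"z",round(p[2]*1000,1),"toolx yaw",np.degrees(np.arctan2(M[1,0],M[0,0])).round(2),"tilt",np.round(M[:,2],3),"F",np.round(s["contact_force"],1),"q",np.round(s["qpos"],2),"op",round(s["opening"],3))
    return b,p[2]
def goto(x,y,z):
    b,h=base(); print("units tool xyz:",np.round(np.array([y/1000-b[1],x/1000-b[0],h-z/1000])/.03,2))
E
python3 -c "
from h import *
goto(15,-135,230)"
```

```text
t 2.45 base mm [-480.1 -458. ] z 231.0 toolx yaw 111.79 tilt [-0.     0.001 -1.   ] F [ 0.2  0.3 -0.9] q [-1.29  0.29  1.58  0.    1.28 -1.67] op -0.002
units tool xyz: [10.77 16.5   0.03]
```

Call:
send_rows --translation '[[0.65,0.97,0],[0.65,0.97,0],[0.65,0.97,0],[0.65,0.97,0],[0.65,0.97,0]]' --rotation '[[0,0,0],[0,0,0],[0,0,0],[0,0,0],[0,0,0]]' --grip '[0,0,0,0,0]'

```text
time: 3.08
eef_pos: [0.3821, -0.4675, 0.2313]
tcp_rot: [0.561, 0.828, 0.0, 0.0]
contact_force: [0.5, 0.3, -0.2]
opening: 0.0
```

Call:
send_rows --translation '[[0.65,0.97,0],[0.65,0.97,0],[0.65,0.97,0],[0.65,0.97,0],[0.65,0.97,0]]' --rotation '[[0,0,0],[0,0,0],[0,0,0],[0,0,0],[0,0,0]]' --grip '[0,0,0,0,0]'

```text
time: 3.7
eef_pos: [0.4811, -0.3231, 0.2313]
tcp_rot: [0.561, 0.828, 0.0, 0.0]
contact_force: [0.2, 0.2, 0.7]
opening: -0.003
```

Call:
send_rows --translation '[[0.65,0.97,0],[0.65,0.97,0],[0.65,0.97,0],[0.65,0.97,0],[0.65,0.97,0]]' --rotation '[[0,0,0],[0,0,0],[0,0,0],[0,0,0],[0,0,0]]' --grip '[0,0,0,0,0]'

```text
time: 4.32
eef_pos: [0.5802, -0.1786, 0.2313]
tcp_rot: [0.561, 0.828, -0.0, 0.0]
contact_force: [0.1, -0.9, 0.1]
opening: -0.001
```

Call:
send_rows --translation '[[0.5,0.97,0.5],[0.5,0.97,0.5],[0,0,1],[0,0,0]]' --rotation '[[0,0,0],[0,0,0],[0,0,0],[0,0,0]]' --grip '[0,0,0,0]'

```text
time: 4.82
eef_pos: [0.6208, -0.1291, 0.168]
tcp_rot: [0.561, 0.828, -0.001, -0.003]
contact_force: [-1.4, 0.7, -0.1]
opening: -0.002
```

```bash
python3 -c "
from h import *
goto(15,-135,125)
shot('scene','s2.png',(165,120,365,270),4)"
```

```text
t 4.83 base mm [  12.5 -132.7] z 168.0 toolx yaw 111.76 tilt [-0.006  0.002 -1.   ] F [-1.4  0.7 -0.1] q [-0.36  0.26  1.73 -0.    1.16 -0.74] op -0.002
units tool xyz: [-0.08  0.08  1.43]
```

View pics/s2.png

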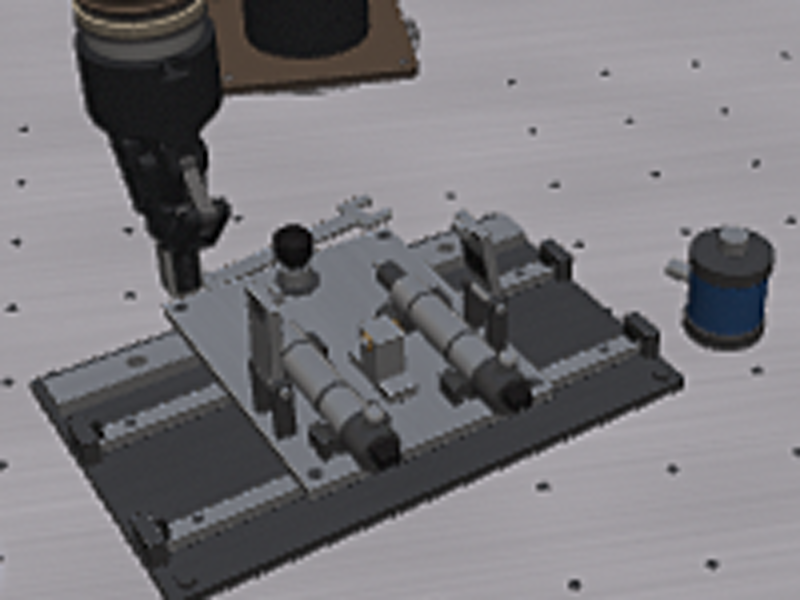

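The shut fingers hang at (180,290), outside the right cap at (265,330). Now I'll lower them and swing the cap over.

Call:
send_rows --translation '[[0,0.1,0.9],[0,0,0.5],[0.5,0,0],[0.5,0,0],[0,0,0]]' --rotation '[[0,0,0],[0,0,0],[0,0,0],[0,0,0],[0,0,0]]' --grip '[0,0,0,0,0]'

```text
time: 5.5
eef_pos: [0.6143, -0.0999, 0.1305]
tcp_rot: [0.56, 0.828, 0.0, 0.001]
contact_force: [1.3, -0.2, -0.2]
opening: 0.005
```

Call:
send_rows --translation '[[0.4,0,0],[0.5,0,0],[0.4,0,0.16],[0.4,0,0.26],[0,0,0]]' --rotation '[[0,0,0],[0,0,0],[0,0,0],[0,0,0],[0,0,0]]' --grip '[0,0,0,0,0]'

```text
time: 6.12
eef_pos: [0.5943, -0.0525, 0.1156]
tcp_rot: [0.561, 0.828, -0.0, -0.001]
contact_force: [-0.7, 0.3, 0.7]
opening: -0.006
```

```bash
python3 -c "
from h import *
goto(15,-31,90)
shot('scene','s3.png',(165,120,365,270),4)"
```

```text
t 6.12 base mm [ 16.1 -51.7] z 115.6 toolx yaw 111.79 tilt [-0.002  0.001 -1.   ] F [-0.7  0.3  0.7] q [-0.26  0.24  1.86  0.    1.05 -0.64] op -0.006
units tool xyz: [ 0.69 -0.04  0.85]
```

View pics/s3.png

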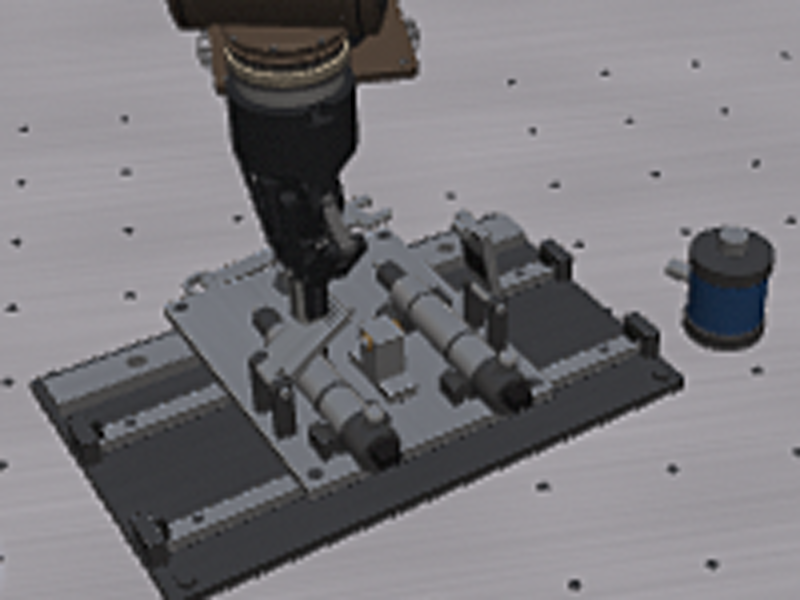

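The right cap (300,340) has swung in to roughly 35° with the fingertips on it. I'll carry on down to the shut height.

Call:
send_rows --translation '[[0.35,0,0.35],[0.34,0,0.35],[0,0,0.25],[0,0,0.1],[0,0,0]]' --rotation '[[0,0,0],[0,0,0],[0,0,0],[0,0,0],[0,0,0]]' --grip '[0,0,0,0,0]'

```text
time: 6.8
eef_pos: [0.5876, -0.0339, 0.0859]
tcp_rot: [0.561, 0.828, 0.0, -0.001]
contact_force: [-2.7, 0.7, 7.5]
opening: 0.0
```

```bash
python3 -c "
from h import *
goto(15,-31,84)"
```

```text
t 6.8 base mm [ 16.7 -31.9] z 85.9 toolx yaw 111.74 tilt [-0.001  0.001 -1.   ] F [-2.7  0.7  7.5] q [-0.23  0.26  1.9   0.    0.99 -0.61] op 0.0
units tool xyz: [ 0.03 -0.06  0.06]
```

Call:
send_rows --translation '[[0,0,0.1],[0,0,0.1],[0,0,0]]' --rotation '[[0,0,0],[0,0,0],[0,0,0]]' --grip '[0,0,0]'

```text
time: 7.18
eef_pos: [0.5882, -0.0345, 0.0853]
tcp_rot: [0.561, 0.828, -0.001, -0.001]
contact_force: [-13.6, 1.2, 28.4]
opening: 0.002
```

```bash
python3 -c "
from h import *
goto(15,-31,150)"
```

```text
t 7.17 base mm [ 17.1 -32.8] z 85.3 toolx yaw 111.79 tilt [-0.002 -0.    -1.   ] F [-13.6   1.2  28.4] q [-0.23  0.26  1.89 -0.    0.99 -0.61] op 0.002
units tool xyz: [ 0.06 -0.07 -2.16]
```

It sits solid at 85.3 mm under 28 N, so it looks shut. Next I'll lift and cross over to outside the left cap, looking at the result from above on the way.

Call:
send_rows --translation '[[0,0,-1],[0,0,-1],[0.5,0,-1],[1,0,-0.1],[1,0,0]]' --rotation '[[0,0,0],[0,0,0],[0,0,0],[0,0,0],[0,0,0]]' --grip '[0,0,0,0,0]'

```text
time: 7.8
eef_pos: [0.559, 0.0362, 0.1717]
tcp_rot: [0.561, 0.828, 0.0, -0.001]
contact_force: [0.6, -0.0, -0.3]
opening: -0.002
```

Call:
send_rows --translation '[[1,0,0],[1,0,0],[1,0,0.2],[0,0,0.8],[0,0,0]]' --rotation '[[0,0,0],[0,0,0],[0,0,0],[0,0,0],[0,0,0]]' --grip '[0,0,0,0,0]'

```text
time: 8.43
eef_pos: [0.5238, 0.1193, 0.139]
tcp_rot: [0.561, 0.828, -0.002, -0.003]
contact_force: [0.4, -0.0, -0.1]
opening: 0.002
```

```bash
python3 -c "
from h import *
goto(15,135,126)
shot('scene','s4.png',(165,120,365,270),4)"
```

```text
t 8.43 base mm [ 13.7 133.9] z 139.0 toolx yaw 111.78 tilt [-0.007  0.    -1.   ] F [ 0.4 -0.  -0.1] q [ 0.03  0.08  1.99  0.    1.08 -0.35] op 0.002
units tool xyz: [0.04 0.04 0.43]
```

View pics/s4.png

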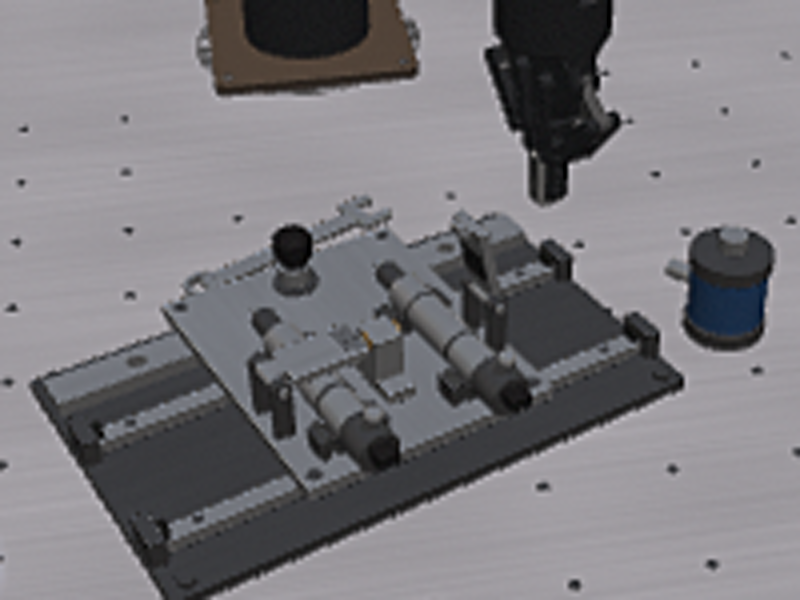

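The right cap lies level and stays down at (310,350). The fingers hang at (548,190), outside the left cap at (478,250). I'll mirror the same motion.

Call:
send_rows --translation '[[0,0.04,0.3],[-0.5,0,0],[-0.6,0,0],[-0.4,0,0],[-0.5,0,0]]' --rotation '[[0,0,0],[0,0,0],[0,0,0],[0,0,0],[0,0,0]]' --grip '[0,0,0,0,0]'

```text
time: 9.1
eef_pos: [0.5502, 0.0624, 0.1333]
tcp_rot: [0.561, 0.828, 0.0, -0.0]
contact_force: [-1.2, 1.2, -0.7]
opening: -0.003
```

Call:
send_rows --translation '[[-0.4,0,0.16],[-0.4,0,0.36],[0,0,0]]' --rotation '[[0,0,0],[0,0,0],[0,0,0]]' --grip '[0,0,0]'

```text
time: 9.48
eef_pos: [0.5586, 0.0401, 0.1164]
tcp_rot: [0.562, 0.827, -0.001, -0.001]
contact_force: [0.5, -0.7, 1.1]
opening: 0.002
```

```bash
python3 -c "
from h import *
goto(15,31,84)"
```

```text
t 9.47 base mm [17.  47.5] z 116.4 toolx yaw 111.68 tilt [-0.002 -0.    -1.   ] F [ 0.5 -0.7  1.1] q [-0.11  0.16  1.95 -0.    1.03 -0.49] op 0.002
units tool xyz: [-0.55 -0.07  1.08]
```

Call:
send_rows --translation '[[-0.28,0,0.35],[-0.27,-0.07,0.35],[0,0,0.25],[0,0,0.2],[0,0,0.15]]' --rotation '[[0,0,0],[0,0,0],[0,0,0],[0,0,0],[0,0,0]]' --grip '[0,0,0,0,0]'

```text
time: 10.1
eef_pos: [0.5647, 0.0232, 0.0849]
tcp_rot: [0.56, 0.828, -0.002, 0.001]
contact_force: [-17.2, -2.3, 44.2]
opening: -0.005
```

```bash
python3 -c "
from h import *
goto(15,31,84)"
```

```text
t 10.1 base mm [16.4 29.5] z 84.9 toolx yaw 111.84 tilt [-0.    -0.004 -1.   ] F [-17.2  -2.3  44.2] q [-0.14  0.21  1.95 -0.    0.97 -0.52] op -0.005
units tool xyz: [ 0.05 -0.05  0.03]
```

The left cap took 44 N solid at 84.9 mm. I'll lift, go above the knob and open to 55 mm.

Call:
send_rows --translation '[[0,0,-1],[0,0,-1],[-0.3,-0.7,-0.5],[-0.6,-1,0],[-0.1,-1,0]]' --rotation '[[0,0,0],[0,0,0],[0,0,0],[0,0,0],[0,0,0]]' --grip '[0,0,55,55,55]'

```text
time: 10.72
eef_pos: [0.4983, -0.0343, 0.1532]
tcp_rot: [0.561, 0.828, -0.0, 0.0]
contact_force: [0.4, -0.3, 0.3]
opening: 0.631
```

Call:
send_rows --translation '[[0,-1,0],[0,-0.7,0],[0,0,0]]' --rotation '[[0,0,0],[0,0,0],[0,0,0]]' --grip '[55,55,55]'

```text
time: 11.1
eef_pos: [0.4503, -0.0523, 0.1527]
tcp_rot: [0.562, 0.827, -0.0, -0.0]
contact_force: [0.2, 1.1, -0.9]
opening: 0.644
```

```bash
python3 -c "
from h import *
goto(-115,0,57)
shot('scene','s5.png',(165,120,365,270),4,[[*(RB@[-.115,0]+T0),.074]])"
```

```text
t 11.1 base mm [-117.7    1.5] z 152.7 toolx yaw 111.67 tilt [-0.001 -0.    -1.   ] F [ 0.2  1.1 -0.9] q [-0.34 -0.13  2.17 -0.    1.1  -0.72] op 0.644
units tool xyz: [-0.05  0.09  3.19]
```

View pics/s5.png

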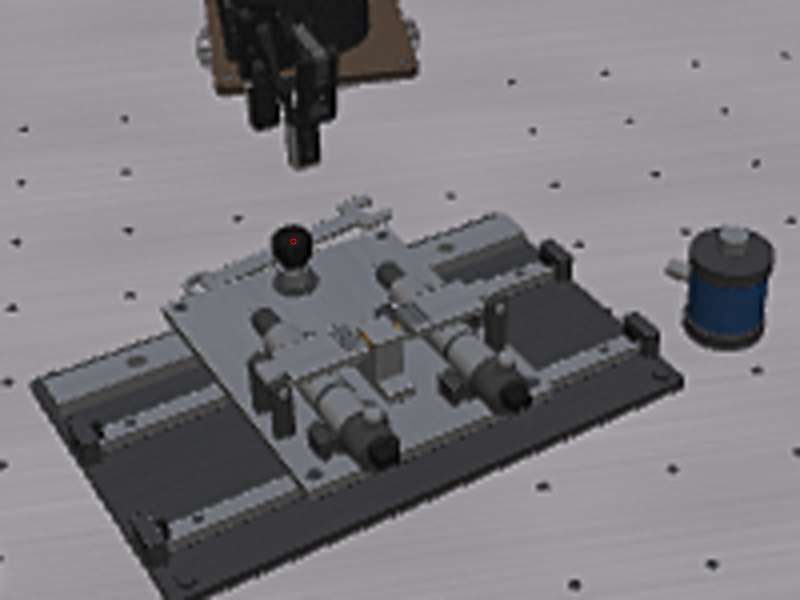

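Both caps lie level, across (310,350) and (450,300). The knob at (292,244) is within 1 px of its predicted mark. I'll go down and close.

Call:
send_rows --translation '[[0,0.1,1],[0,0,1],[0,0,0.8],[0,0,0.35],[0,0,0]]' --rotation '[[0,0,0],[0,0,0],[0,0,0],[0,0,0],[0,0,0]]' --grip '[55,55,55,55,55]'

```text
time: 11.78
eef_pos: [0.4543, -0.0505, 0.0586]
tcp_rot: [0.561, 0.828, -0.0, -0.001]
contact_force: [-0.5, -0.3, 0.6]
opening: 0.645
```

Call:
send_rows --translation '[[0,0,0],[0,0,0],[0,0,0],[0,0,0],[0,0,0]]' --rotation '[[0,0,0],[0,0,0],[0,0,0],[0,0,0],[0,0,0]]' --grip '[20,10,10,10,10]' --squeeze 70

```text
time: 12.4
eef_pos: [0.4539, -0.0515, 0.0606]
tcp_rot: [0.56, 0.828, -0.001, -0.0]
contact_force: [-4.9, -2.5, 5.7]
opening: 0.329
```

```bash
python3 -c "
from h import *
goto(-115,0,57)"
```

```text
t 12.4 base mm [-114.     0.9] z 60.6 toolx yaw 111.82 tilt [-0.002 -0.002 -1.   ] F [-4.9 -2.5  5.7] q [-0.33  0.03  2.22 -0.    0.9  -0.71] op 0.329
units tool xyz: [-0.03 -0.03  0.12]
```

Gripped at 28 mm, but the pads sit near the top of the straight side. I'll reopen, go about 6 mm lower and re-grip.

Call:
send_rows --translation '[[0,0,0],[0,0,0],[0,-0.05,0.2],[0,0,0],[0,0,0]]' --rotation '[[0,0,0],[0,0,0],[0,0,0],[0,0,0],[0,0,0]]' --grip '[45,45,45,35,35]'

```text
time: 13.02
eef_pos: [0.4527, -0.0512, 0.0529]
tcp_rot: [0.561, 0.828, -0.0, -0.0]
contact_force: [-0.5, 0.0, -0.6]
opening: 0.407
```

Call:
send_rows --translation '[[0,0,0],[0,0,0],[0,0,0],[0,0,0],[0,0,0]]' --rotation '[[0,0,0],[0,0,0],[0,0,0],[0,0,0],[0,0,0]]' --grip '[25,10,10,10,10]' --squeeze 80

```text
time: 13.65
eef_pos: [0.4537, -0.0511, 0.0535]
tcp_rot: [0.561, 0.828, 0.001, 0.001]
contact_force: [3.8, 3.1, -0.5]
opening: 0.33
```

```bash
python3 -c "
from h import *
goto(-115,0,70)"
```

```text
t 13.65 base mm [-114.1    1.3] z 53.5 toolx yaw 111.72 tilt [ 0.002  0.    -1.   ] F [ 3.8  3.1 -0.5] q [-0.34  0.04  2.22  0.    0.88 -0.72] op 0.33
units tool xyz: [-0.04 -0.03 -0.55]
```

Call:
send_rows --translation '[[0,0,-0.13],[0,0,-0.13],[0,0,-0.13],[0,0,-0.13],[0,0,0]]' --rotation '[[0,0,0],[0,0,0],[0,0,0],[0,0,0],[0,0,0]]' --grip '[10,10,10,10,10]'

```text
time: 14.28
eef_pos: [0.4536, -0.0507, 0.0671]
tcp_rot: [0.561, 0.828, 0.001, 0.002]
contact_force: [11.6, 1.3, -16.2]
opening: 0.323
```

```bash
python3 -c "
from h import *
goto(-115,0,70)"
```

```text
t 14.28 base mm [-114.1    1.7] z 67.1 toolx yaw 111.7 tilt [ 0.004  0.001 -1.   ] F [ 11.6   1.3 -16.2] q [-0.34  0.01  2.22  0.    0.91 -0.72] op 0.323
units tool xyz: [-0.06 -0.03 -0.1 ]
```

Call:
send_rows --translation '[[0,0,-0.07],[0,0,-0.05],[0,0,0]]' --rotation '[[0,0,0],[0,0,0],[0,0,0]]' --grip '[10,10,10]'

```text
time: 14.65
eef_pos: [0.4533, -0.0502, 0.0696]
tcp_rot: [0.562, 0.827, 0.002, 0.001]
contact_force: [13.6, 3.2, -19.6]
opening: 0.324
```

```bash
python3 -c "
from h import *
goto(-115,0,70)
shot('scene','s6.png',(205,150,305,225),8,[[*(RB@[-.115,0]+T0),.074],[*(RB@[-.115,0]+T0),.090]])"
```

```text
t 14.65 base mm [-114.2    2.3] z 69.6 toolx yaw 111.67 tilt [ 0.004  0.002 -1.   ] F [ 13.6   3.2 -19.6] q [-0.34  0.    2.22  0.    0.91 -0.72] op 0.324
units tool xyz: [-0.08 -0.03 -0.01]
```

View pics/s6.png

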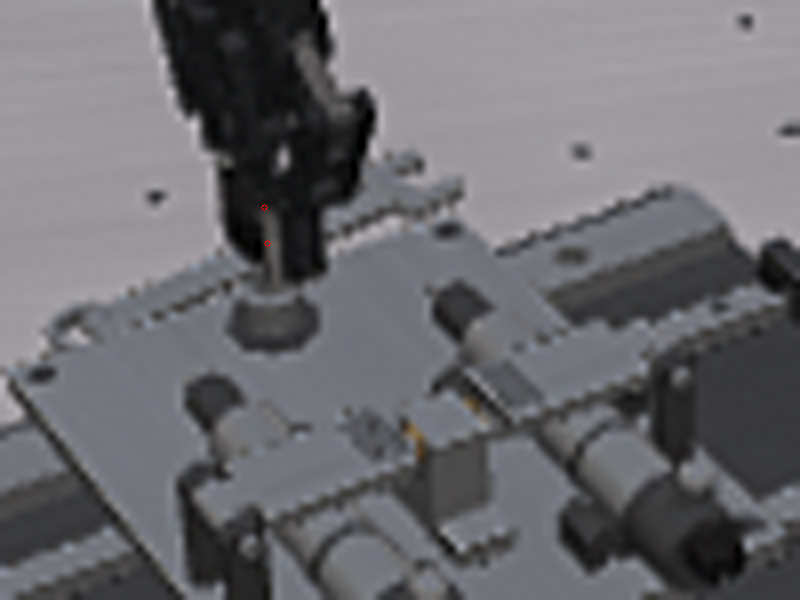

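Both caps are still level, and the knob has risen clear of its sleeve (275,320) inside the fingers. The tool rose 16.1 mm at 19.6 N. I'll nudge up slightly to confirm the stop.

Call:
send_rows --translation '[[0,0,-0.05],[0,0,-0.05],[0,0,0]]' --rotation '[[0,0,0],[0,0,0],[0,0,0]]' --grip '[10,10,10]' --squeeze 100

```text
time: 15.08
eef_pos: [0.4526, -0.0487, 0.0698]
tcp_rot: [0.562, 0.827, 0.003, 0.0]
contact_force: [21.4, 7.1, -34.5]
opening: 0.316
```

Call:
send_rows --translation '[[0,0,0],[0,0,0],[0,0,0],[0,0,0]]' --rotation '[[0,0,0],[0,0,0],[0,0,0],[0,0,0]]' --grip '[10,10,10,10]'

```text
time: 15.58
eef_pos: [0.4527, -0.0487, 0.0699]
tcp_rot: [0.562, 0.827, 0.003, 0.0]
contact_force: [21.6, 6.0, -34.4]
opening: 0.322
```

```bash
python3 -c "
from h import *
goto(-115,0,70)"
```

```text
t 15.57 base mm [-114.2    3.9] z 69.9 toolx yaw 111.6 tilt [ 0.004  0.005 -1.   ] F [ 21.6   6.  -34.4] q [-0.33  0.    2.22  0.01  0.92 -0.72] op 0.322
units tool xyz: [-0.13 -0.03 -0.  ]
```

The stop is confirmed: 3 mm commanded gave 0.3 mm of rise and 15 N more. Everything stayed steady over a 0.5 s hold, and the carriage moved only about 3 mm sideways. I'll hand in.

```bash
python3 -c "
from plant import ticket
print(ticket.sign_off())
from h import *
base()"
```

```text
the job is handed in; nothing more can be done
None
the job is handed in; nothing more can be done
```

Both caps are shut, and I handed the job in at about 15.6 s with the gripper still holding the plunger up at its stop. The sign-off gives no verdict, so the result rests on my own checks below.

- **Caps:** I swung each one over with shut fingers and pressed it down until it sat solid at z ≈ 85 mm (right 28 N, left 44 N). Both still lay level in later pictures with the fingers away.
- **Plunger:** I gripped the knob, reopened to grip about 6 mm lower, then drew it up. The tool rose about 16 mm. A further 3 mm of command gave only 0.3 mm more and raised the pull from 20 to 34 N, so it is against the stop. The reading was steady over a 0.5 s hold at 100 N grip.
- **Off nominal:** The tool drifted about 2.6 mm along the rails while drawing, so the carriage may stand that far off its station (limit 15 mm). There is also a steady side pull of about 22 N on the knob.
- **Surroundings:** The injectors were in place in the last picture. I took no separate measurement of the injectors or the loose things, but the arm's path stayed clear of the loose things.

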